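# Gauge the waffle iron's gap with a taper feeler

## Task

Take the steel taper feeler from the wooden board, lay it flat on the waffle iron's front ledge and slide it straight in, thin end first, under the lip of the closed lid until you feel it drag lightly between ledge and lip. Do not force it or raise the lid; let go and leave it lying flat and snug in the gap, so that the reading can be taken, and leave the other things where they are.

Things in the scene. Friction and masses are not known exactly. Their poses are not given: they have to be found in the camera images.
- gauge_grip (a point): Taper feeler gauge (loose, 160 g, steel blade with upright dark wooden handle), lying flat on the board. Point: middle of the handle, 32 mm above the gauge's flat underside. x runs along the blade to the thin end, y across, z up. Handle 32 mm (x) by 20 mm (y), from 12 to 52 mm above the underside. Thin tip 135 mm ahead (+x) of this point, heel 20 mm behind; blade 20 mm wide.
- gauge_taper (a point): Middle of the feeler's sloping top face, 90 mm ahead of the handle's middle, 7.5 mm above the underside; x points down the slope to the tip, z is square to the slope. The blade is 3 mm thick at the tip and rises 1 mm per 10 mm to 12 mm thick 90 mm back; 12 mm from there to the heel.
- iron: Closed waffle iron, fixed, 240 mm wide (y). Lower plate level and flat, top 45 mm above the worktop, from the front ledge's edge (x = -175 mm) right in under the lid. Steel lid above the plate, front face 105 mm above the worktop, grip bar on top up to 155 mm. Origin: centre of the underside; x points from the front ledge to the hinge at the back.
- iron_mouth (a point): On the ledge's top (45 mm up) under the lid's round front lip (radius 4 mm, 240 mm along y), mid-width. x points into the gap, the way the feeler slides; the ledge reaches 75 mm out (-x). The lid floats, held by friction: the gap differs each time, 5.5 to 10.5 mm, so the feeler gets snug 25 to 75 mm in. The lip stays put under a light push; about 15 N upward raises it.
- board: Wooden chopping board, fixed, 240 mm (x) by 220 mm (y), 15 mm thick; origin at the centre of its underside. The feeler starts on it.
- eggcup: White egg cup, 40 mm across, 32 mm high, standing on the board; origin under its base. Leave alone.
- pitcher: White ceramic pitcher, about 104 mm across, 165 mm high, handle at its +y side; origin under its base. Leave alone.
- canister: Steel canister with a knob lid, 94 mm across, 152 mm high; origin under its base. Leave alone.
- mug: Blue mug, 80 mm across, 90 mm high, handle at +y; origin under its base. Leave alone.
- jar: Small glass jar, 56 mm across, 75 mm high; origin under its base. Leave alone.
- spoon: Wooden spoon lying flat on the worktop, 240 mm long along x; origin at its middle underside. Leave alone.
Mind the look-alikes: they are no part of the job. Of the things that look like the part that bears gauge_grip, the smaller one is meant.

How it is judged:
On the way, in this order (a step that is already met when the one before it is completed fails the run):
1. the feeler is lifted clear of the board (height (world z) of gauge_grip above 0.065 m and contact force between gauge and board below 0.01 N), for 0.1 s.
2. the feeler drags lightly between ledge and lid lip (over 1 N on the lip), thin end in the gap (x of iron_lid_c0 in the frame of gauge_taper between -0.042 and 0.042 m and y of gauge_grip in the frame of iron_mouth between -0.1 and 0.1 m and angle between the x axis of gauge_grip and the x axis of iron_mouth, either way round below 0.2 rad and z of iron_lid_c0 in the frame of gauge_taper below 0.0046 m and contact force between gauge and iron_lid_c0 above 1 N), for 0.2 s.
At the end, for the whole second after the job is handed in: The feeler lies still and flat (within 0.06 rad) on the ledge, thin end in the gap under the lip, pointing straight in within 0.2 rad, its handle within 100 mm of the middle of the lip's width, and snug: its sloping face no more than 0.6 mm below the lip (within about 6 mm of travel of touching it) (x of iron_lid_c0 in the frame of gauge_taper between -0.042 and 0.042 m and y of gauge_grip in the frame of iron_mouth between -0.1 and 0.1 m and angle between the x axis of gauge_grip and the x axis of iron_mouth, either way round below 0.2 rad and z of iron_lid_c0 in the frame of gauge_taper below 0.0046 m and angle between gauge_grip's own z axis and vertical below 0.06 rad and z of gauge_grip in the frame of iron_mouth between 0.028 and 0.037 m and linear speed of gauge below 0.01 m/s).
It fails at once if the lid is raised by more than 0.8 mm (distance of iron_lid_c0 from where it was at the start of the episode above 0.0008 m).
It fails at once if the lid is pushed with more than 20 N (contact force between gauge and iron_lid above 20 N).
It fails at once if a bystander is shifted by more than 30 mm (distance of any of eggcup, pitcher, canister, mug, jar, spoon from where it was at the start of the episode above 0.03 m).
It also fails if it takes over 48 s, if anything falls off the work surface, if the arm or the gripper's body presses on something with over 40 N, if the wrist force passes 120 N, or if a joint passes its speed limit or range.

## Robot

A 6-joint arm with a two-finger parallel gripper is mounted at the origin on the work surface. World frame = base frame: x ahead of the robot, y to its left, z up, the work surface at z = 0. Lengths are in m, angles in rad, forces in N, time in s.
With the tool pointing down it reaches from about 0.3 to 0.875 m from the base axis. Payload 6.4 kg.
Tool frame: the origin (TCP) lies between the finger pads; the fingertips stand 17 mm ahead of it and the grasp point (between the pads) lies 2 mm behind it; z points along the fingers, y is the line along which they close (so a half turn about z gives the same grasp; the last joint's range is limited). The gripper opens to 88 mm and grips with 3 to 60 N. Pads are 18 mm wide; open, the fingers measure 123 mm over their backs; the gripper's body (75 mm by 187 mm) begins 45 mm behind the grasp point.
Start: joints at [-1.307, 0.181, 1.607, -0, 1.354, -0.206], TCP at [0.26, -0.513, 0.256] pointing down, gripper open.
Joint ranges: [-2.99, 2.99], [-0.89, 2.07], [0.3, 2.58], [-1.14, 4.28], [0, 2.63], [-3.12, 3.12]. Speed limits (rad/s): [2.57, 2.57, 3.01, 3.14, 3.14, 3.14].

## Interface

Orientations are given as a 3x3 rotation matrix whose columns are the frame's x, y, z axes.
In Python, from workcell import ctrl gives the robot as it stands. The module is installed in compiled form; this text tells all that it offers.
- The arm moves only by the tool arm_command, never from a script. Its arguments are lists of equal length, an entry for each row: "grip": the closure, from 0 (fully open) to 1 (shut); "translation": the shift along the world's x, y, z in mm, a list of three; "rotation": the turn, a rotation vector about the world's x, y, z in degrees, a list of three. A call has 1 to 5 rows; each row shifts and turns the commanded pose from where the row before left it; what a row does not reach is not made up. A row lasts 1/10 s, in which the tool goes at most 50 mm and 8.59 degrees, less where a joint would pass 70% of its speed; a pose out of reach is approached as far as the arm can. A call with a gripper value outside its range is refused whole. The fingers move at their own pace and stop on an object; "force" is the grip in N (left out, the last holds). Time passes only in rows, so rows that do not move let the fingers close. It gives the time, the measured TCP pose, the force, the opening and the grip force at its end, in the units of the state.
- ctrl.get_state(): the state, without advancing time (a new reading comes with each control period).
- ctrl.camera(name): name is "side" or "top" or "wrist"; returns a dict with "image" (420x560x3 uint8, red, green, blue), "depth" (420x560 float32, m along the optical axis (not along the pixel's ray), 0 where there is no reading), "fx", "fy", "cx", "cy" (pixels), "R" (3x3) and "t" (3): a world point X has camera coordinates R X + t; the wrist camera has in their place "mount" (4x4, takes a point from camera to tool coordinates, whose origin is the TCP and whose axes are the flange's). Camera axes: x right, y down, z forward; pixel columns grow to the right and rows downward; lengths in m; the calibration is good to about 2 mm. The wrist camera is an equidistant fisheye: a pixel r from the principal point sees the ray r / f radians off the axis. A picture is of the moment at which its call begins: read the wrist's pose just before it.
- ctrl.job_done(): hands the job in; it is judged then, once.
The state is a dict: "t": time; "qpos": joint angles; "dq": joint speeds; "tau": joint torques, N m; "position": TCP position; "orientation": TCP orientation; "ft_force": force on the tool from outside, world axes, zero at the start; "torque": the same for the moment, N m; "width": finger opening in m; "grasp_force": force on a finger pad.
Only numpy, scipy, OpenCV 4.12 (cv2) and the standard library are available. Lean on these libraries where they do the work, as an engineer would, in place of code of your own. Each camera call takes 0.05 s, during which the arm holds its last target. There are 200 camera calls.

## Working session

There is one attempt and no reset: what is moved stays moved. The work goes in short steps, Python scripts to look and compute and a tool call to move; the robot and the scene stay as the last step left them, time stands still between calls to the robot, and variables do not carry over. Pictures are saved under pics/ and viewed, at most 10 in all, crops included, and the job is handed in when it is done.

Besides the shell and the picture viewer there is one more tool, called after ">>>" as name(argument=value, ...) on one line, values as JSON. arm_command: Moves the arm, as the interface text tells. Its arguments: {"type":"object","properties":{"grip":{"type":"array","items":{"type":"number"}},"translation":{"type":"array","items":{"type":"array","items":{"type":"number"}}},"rotation":{"type":"array","items":{"type":"array","items":{"type":"number"}}},"force":{"type":"number"}},"required":["grip","translation","rotation"]}

```bash
mkdir -p pics; cat > h.py <<'E'
import numpy as np, cv2
from workcell import ctrl
def snap(n,f):
    s=ctrl.get_state(); c=ctrl.camera(n); cv2.imwrite('pics/%s.png'%f,c['image'][:,:,::-1]); np.savez('%s.npz'%f,pos=s['position'],ori=s['orientation'],**c); return c
def pt(c,u,v,z=None):
    """world point of pixel: by depth, or on plane z"""
    d=np.array([(u-c['cx'])/c['fx'],(v-c['cy'])/c['fy'],1]); R=np.array(c['R']);t=np.array(c['t'])
    if z is None: return R.T@(d*c['depth'][int(round(v)),int(round(u))]-t)
    o=-R.T@t; r=R.T@d; return o+r*(z-o[2])/r[2]
E
python3 - <<'E'
from h import *
for n in('top','side'): snap(n,n+'0')
s=ctrl.get_state();print(s['t'],s['orientation'],s['ft_force'])
E
```

```text
0.1 [[ 8.91649132e-01  4.52726895e-01 -4.28594463e-04]
 [ 4.52727003e-01 -8.91647934e-01  1.49101024e-03]
 [ 2.92865068e-04 -1.52349427e-03 -9.99998797e-01]] [-0.35558224  0.01280927 -0.80283418]
```

View pics/top0.png

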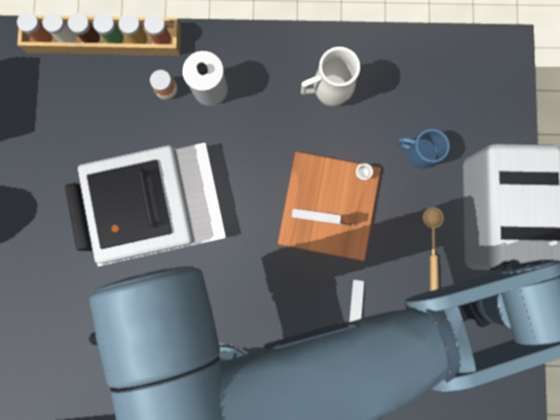

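View pics/side0.png

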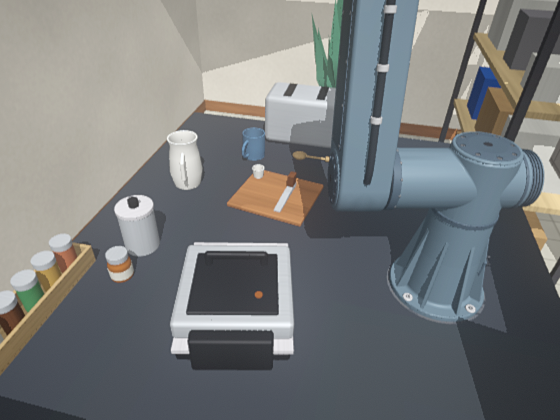

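The top view shows the feeler on the board: handle near (347,217), tip near (292,214). The iron is on the left with its ledge facing right (px 180–225), and a look-alike lies on the worktop near (357,300).

```bash
python3 - <<'E'
from h import *
c=dict(np.load('top0.npz')); im=c['image'][:,:,::-1]
a=cv2.resize(im[130:275,160:240],None,fx=4,fy=4,interpolation=2); b=cv2.resize(im[145:265,270:390],None,fx=4.83,fy=4.83,interpolation=2)[:580]
a=cv2.copyMakeBorder(a,0,max(0,580-a.shape[0]),0,0,0)[:580]; b=cv2.copyMakeBorder(b,0,580-b.shape[0],0,0,0);b=cv2.resize(b,(480,480));b=cv2.copyMakeBorder(b,0,100,0,0,0)
cv2.imwrite('pics/crop0.png',np.hstack([a,b[:, :480]])); print(a.shape,b.shape)
print('R',np.round(c['R'],3),'t',c['t'],c['fx'],c['depth'][217,347])
for u,v in [(292,214),(315,216),(340,218),(347,218),(352,219),(298,153),(379,168),(364,258),(279,243),(200,190),(207,146),(224,240),(177,150),(190,245),(185,200),(170,200)]:
    print(u,v,np.round(pt(c,u,v),4))
E
```

```text
(580, 320, 3) (580, 480, 3)
R [[ 0.021 -1.    -0.003]
 [-0.995 -0.021 -0.102]
 [ 0.102  0.005 -0.995]] t [-0.14849253  0.44669127  1.25507697] 513.2539480899443 1.2266358
292 214 [ 0.4356 -0.1725  0.0174]
315 216 [ 0.4309 -0.2293  0.0283]
340 218 [ 0.4262 -0.2898  0.0396]
347 218 [ 0.4239 -0.303   0.0702]
352 219 [ 0.4222 -0.3157  0.0649]
298 153 [ 0.5919 -0.185   0.0119]
379 168 [ 0.5564 -0.3894  0.018 ]
364 258 [ 0.3301 -0.3537  0.0104]
279 243 [ 0.3627 -0.1416  0.0163]
200 190 [0.4874 0.0548 0.0465]
207 146 [0.6075 0.0482 0.0017]
224 240 [ 0.3679 -0.0031  0.0016]
177 150 [0.5874 0.1168 0.0396]
190 245 [0.3535 0.0821 0.001 ]
185 200 [0.4584 0.0848 0.0772]
170 200 [0.4545 0.1145 0.1052]
```

View pics/crop0.png

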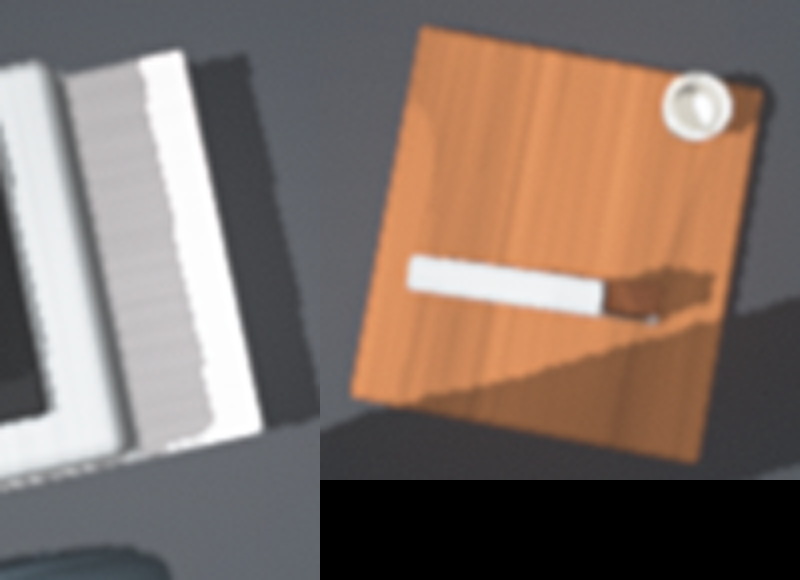

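The crop shows the ledge's front-edge corners at (205.8,142.5) and (225.5,238). The blade's tip mid is at (292.2,213.3) and its mid at the handle front at (340.7,219.5).

```bash
python3 - <<'E'
from h import *
c=dict(np.load('top0.npz'))
a=pt(c,205.75,142.5,.045);b=pt(c,225.5,238,.045);m=(a+b)/2;d=(a-b)[:2];L=np.linalg.norm(d);d/=L
x=np.array([-d[1],d[0]]); 
print('edge',a,b,L,'into',x,np.degrees(np.arctan2(x[1],x[0])),'mouth',m[:2]+.075*x)
t=pt(c,292.25,213.3,.018);g=pt(c,340.75,219.5,.027)
f=(t-g)[:2];print('tip',t,'front of handle',g,np.linalg.norm(f),'yaw',np.degrees(np.arctan2(f[1],f[0])))
f/=np.linalg.norm(f);print('grip',t[:2]-.135*f,g[:2]-.016*f)
# handle top by depth
H,W=c['depth'].shape
P=[]
for v in range(205,235):
  for u in range(335,365):
    p=pt(c,u,v)
    if .05<p[2]<.09:P.append(p)
P=np.array(P);print(len(P),P.mean(0),P.min(0),P.max(0))
E
```

```text
edge [0.60662609 0.04514692 0.045     ] [ 0.37114645 -0.01132233  0.045     ] 0.24215581470763312 into [-0.23319388  0.97243026] 103.48518193129888 mouth [0.47139673 0.08984457]
tip [ 0.43734435 -0.17309484  0.018     ] front of handle [ 0.42360349 -0.29317149  0.027     ] 0.12086030723010799 yaw 83.47180543891616
grip [ 0.42199592 -0.3072195 ] [ 0.42178441 -0.30906775]
121 [ 0.42269149 -0.30453117  0.06627103] [ 0.41223231 -0.32110496  0.05312781] [ 0.43379544 -0.28917611  0.0728645 ]
```

>>> arm_command(grip=[0, 0, 0, 0, 0], translation=[[20, 26, -5], [20, 26, -5], [20, 26, -5], [20, 26, -5], [20, 26, -5]], rotation=[[0, 0, 7], [0, 0, 7], [0, 0, 7], [0, 0, 7], [0, 0, 7]])

```text
t: 0.6
position: [0.3608, -0.3814, 0.2301]
orientation: [[0.467, 0.885, -0.0], [0.885, -0.467, 0.001], [0.0, -0.001, -1.0]]
ft_force: [1.0, 0.5, -0.4]
width: 0.0881
grasp_force: 0.0
```

>>> arm_command(grip=[0, 0, 0, 0, 0], translation=[[20, 26, -15], [20, 26, -15], [20, 26, -15], [0, 0, -15], [0, 0, 0]], rotation=[[0, 0, 7], [0, 0, 7], [0, 0, 7], [0, 0, 0], [0, 0, 0]])

```text
t: 1.1
position: [0.4197, -0.3026, 0.1683]
orientation: [[0.121, 0.993, -0.003], [0.993, -0.121, 0.004], [0.003, -0.004, -1.0]]
ft_force: [-0.5, 0.6, -0.0]
width: 0.0881
grasp_force: 0.0
```

```bash
python3 - <<'E'
from h import *
c=snap('wrist','w1');s=ctrl.get_state();print(s['t'],s['position'],s['orientation'],s['qpos']);print(c['mount'],c['fx'],c['cx'],c['cy'],s['ft_force'])
E
```

```text
1.15 [ 0.41986222 -0.30377108  0.16968067] [[ 0.12280831  0.99242852 -0.00193919]
 [ 0.9924289  -0.12280448  0.0019838 ]
 [ 0.00173064 -0.00216813 -0.99999615]] [-8.55547647e-01  1.53362128e-01  1.82470692e+00 -1.77265951e-04
  1.16629298e+00 -7.32360230e-01]
[[ 8.95957690e-04 -9.63529431e-01 -2.67600882e-01  6.78383077e-02]
 [ 9.99999579e-01  8.10653336e-04  4.29254807e-04  1.88217610e-03]
 [-1.96668093e-04 -2.67601154e-01  9.63529752e-01 -1.29034072e-01]
 [ 0.00000000e+00  0.00000000e+00  0.00000000e+00  1.00000000e+00]] 325.19226210127806 276.852167305335 207.07309893558948 [0.49745048 0.14432268 0.41850156]
```

View pics/w1.png

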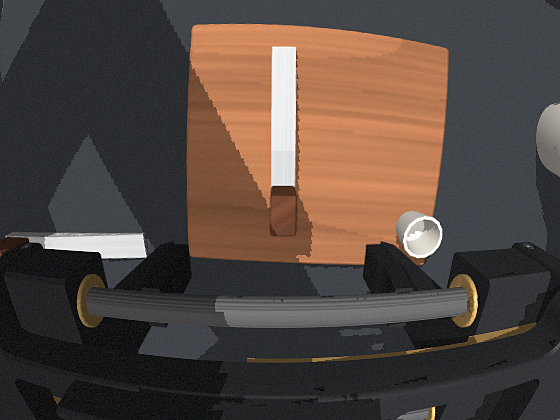

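The wrist view shows the feeler with its tip mid at (284.5,47), its top face at rows 194–235 and cols 270–297. The egg cup is clear at (420,235).

```bash
cat >> h.py <<'E'
def wpt(c,u,v,z):
    q=np.array([u-c['cx'],v-c['cy']]);r=np.hypot(*q);th=r/c['fx'];d=np.r_[q/r*np.sin(th),np.cos(th)]
    M=np.array(c['mount']);R=np.array(c['ori']);o=np.array(c['pos'])+R@M[:3,3];r=R@M[:3,:3]@d
    return o+r*(z-o[2])/r[2]
E
python3 - <<'E'
from h import *
c=dict(np.load('w1.npz'))
im=c['image'][175:245,255:315,::-1];cv2.imwrite('pics/w1c.png',cv2.resize(im,None,fx=8,fy=8,interpolation=0))
t=wpt(c,284.5,47,.018);g=wpt(c,284.5,185,.027);h=wpt(c,284,215,.067)
f=t-g;print(t,g,h,np.linalg.norm(f),np.degrees(np.arctan2(f[1],f[0])));f/=np.linalg.norm(f);print(t-.135*f)
for v in (193,205,235):print(wpt(c,284,v,.067))
for v in (271,297):print(wpt(c,v,215,.067))
E
```

```text
[ 0.44335766 -0.17318318  0.018     ] [ 0.42908965 -0.29099054  0.027     ] [ 0.42628593 -0.30528904  0.067     ] 0.11900903704124977 83.09436904009564
[ 0.42717249 -0.30682004  0.02820931]
[ 0.42820542 -0.28870157  0.067     ]
[ 0.427165   -0.29767515  0.067     ]
[ 0.42448645 -0.3209638   0.067     ]
[ 0.4167288  -0.30413767  0.067     ]
[ 0.43585646 -0.30644861  0.067     ]
```

View pics/w1c.png

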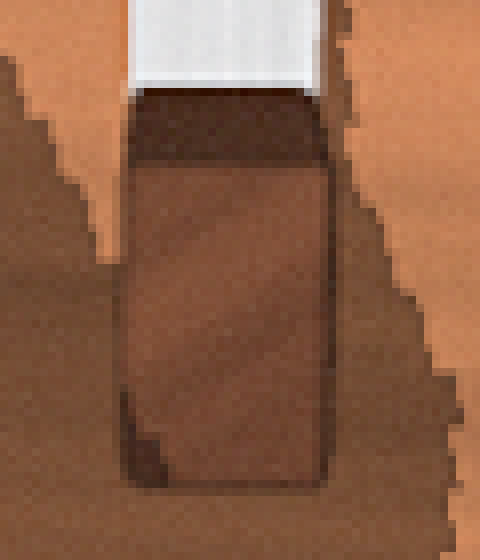

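The crop confirms the handle outline, with the top face at rows 195–236 and cols 271–296. It lies centred at about (0.425,-0.306), and the yaw is already aligned.

>>> arm_command(grip=[0.3, 0.3, 0.3, 0.3, 0.3], translation=[[5, -1, -20], [0, 0, -35], [0, 0, -35], [0, 0, -24], [0, 0, -10]], rotation=[[0, 0, 0], [0, 0, 0], [0, 0, 0], [0, 0, 0], [0, 0, 0]], force=30)

```text
t: 1.65
position: [0.4241, -0.3057, 0.0451]
orientation: [[0.125, 0.992, -0.002], [0.992, -0.125, 0.002], [0.002, -0.002, -1.0]]
ft_force: [0.0, 0.5, 0.7]
width: 0.0619
grasp_force: 0.0
```

>>> arm_command(grip=[0.3, 0.3, 1, 1, 1], translation=[[0, 0, 0], [0, 0, 0], [0, 0, 0], [0, 0, 0], [0, 0, 0]], rotation=[[0, 0, 0], [0, 0, 0], [0, 0, 0], [0, 0, 0], [0, 0, 0]])

```text
t: 2.15
position: [0.4258, -0.3062, 0.0477]
orientation: [[0.123, 0.992, 0.001], [0.992, -0.123, -0.001], [-0.001, 0.001, -1.0]]
ft_force: [-0.6, -0.6, -0.6]
width: 0.0399
grasp_force: 0.0
```

>>> arm_command(grip=[1, 1, 1, 1, 1], translation=[[0, 0, 0], [0, 0, 0], [0, 0, 0], [0, 0, 0], [0, 0, 0]], rotation=[[0, 0, 0], [0, 0, 0], [0, 0, 0], [0, 0, 0], [0, 0, 0]])

```text
t: 2.65
position: [0.4253, -0.3057, 0.0468]
orientation: [[0.123, 0.992, -0.0], [0.992, -0.123, 0.0], [0.0, -0.0, -1.0]]
ft_force: [-0.4, 1.8, 3.5]
width: 0.0198
grasp_force: 30.0
```

>>> arm_command(grip=[1, 1, 1, 1, 1], translation=[[0, 0, 10], [0, 0, 20], [0, 0, 25], [0, 0, 20], [0, 0, 5]], rotation=[[0, 0, 0], [0, 0, 0], [0, 0, 0], [0, 0, 0], [0, 0, 0]])

```text
t: 3.15
position: [0.4264, -0.3068, 0.1294]
orientation: [[0.123, 0.992, 0.003], [0.992, -0.123, -0.003], [-0.003, 0.003, -1.0]]
ft_force: [0.1, -0.3, -1.6]
width: 0.0199
grasp_force: 30.0
```

>>> arm_command(grip=[1, 1, 1, 1, 1], translation=[[8, 20, 0], [10, 26, 0], [12, 28, 0], [12, 28, 0], [12, 28, 0]], rotation=[[0, 0, 2], [0, 0, 3], [0, 0, 3], [0, 0, 3], [0, 0, 3]])

```text
t: 3.65
position: [0.4791, -0.1743, 0.126]
orientation: [[-0.122, 0.993, -0.001], [0.993, 0.122, 0.001], [0.001, -0.001, -1.0]]
ft_force: [0.7, -0.6, -2.1]
width: 0.0199
grasp_force: 30.0
```

>>> arm_command(grip=[1, 1, 1, 1, 1], translation=[[12, 30, 0], [12, 30, 0], [8, 20, 0], [2, 10, 0], [0, 0, 0]], rotation=[[0, 0, 3], [0, 0, 2], [0, 0, 1.4], [0, 0, 0], [0, 0, 0]])

```text
t: 4.15
position: [0.5129, -0.0846, 0.1261]
orientation: [[-0.232, 0.973, -0.001], [0.973, 0.232, 0.0], [0.001, -0.001, -1.0]]
ft_force: [-0.5, -0.2, -1.9]
width: 0.0199
grasp_force: 30.0
```

```bash
python3 - <<'E'
from h import *
c=snap('wrist','w2');s=ctrl.get_state();print(s['t'],s['position'],s['ft_force'],s['width'],s['qpos'], np.degrees(np.arctan2(s['orientation'][1][0],s['orientation'][0][0])))
snap('top','top2')
E
```

```text
4.2 [ 0.51288043 -0.0855943   0.12623804] [-0.21165464 -0.79125677 -1.4924435 ] 0.019632592377219028 [-3.93667671e-01  2.19039683e-01  1.84864309e+00 -4.53109984e-04
  1.07479618e+00 -6.26394004e-01] 103.34659670790363
```

View pics/w2.png

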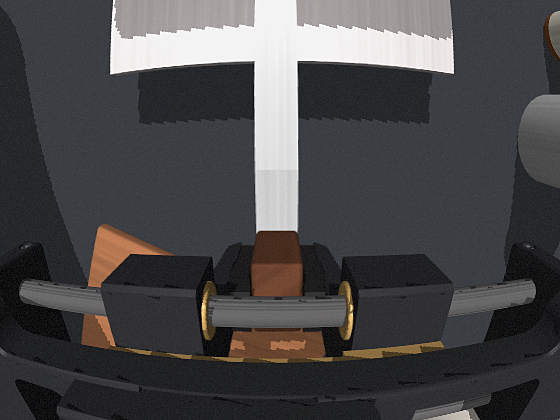

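The wrist view shows the feeler held straight. The ledge's front edge has corners at (110,74) and (454,73), and the blade crosses mid-ledge.

```bash
python3 - <<'E'
from h import *
c=dict(np.load('w2.npz'))
a=wpt(c,110,74,.045);b=wpt(c,454,73,.045);m=(a+b)/2;d=(b-a)[:2];print(a,b,np.linalg.norm(d));d/=np.linalg.norm(d)
x=np.array([-d[1],d[0]]);print(x,np.degrees(np.arctan2(x[1],x[0])),'mouth',m[:2]+.075*x)
for z,v in((.10,5),(.108,170)):
  p,q=[wpt(c,u,v,z) for u in ((257,297) if v==5 else (255,298))];print(p,q,np.linalg.norm(p-q))
t=dict(np.load('top2.npz'));im=t['image'][:,:,::-1];cv2.imwrite('pics/top2c.png',cv2.resize(im[130:280,150:290],None,fx=4,fy=4,interpolation=2))
# top face heights along the blade
g=c['pos'][:2];f=c['ori'][:2,0]
P=np.array([pt(t,u,v) for v in range(150,260) for u in range(180,290)]);k=(P[:,:2]-g)@f;l=(P[:,:2]-g)@np.array([-f[1],f[0]])
for s in np.arange(.02,.14,.01):
  i=(abs(k-s)<.006)&(abs(l)<.008)&(P[:,2]>.07);print(round(s,2),i.sum(),P[i,2].mean().round(4))
E
```

```text
[ 0.37719666 -0.00924908  0.045     ] [0.6106018 0.0484803 0.045    ] 0.24043843251092223
[-0.24010045  0.97074805] 103.89246913080414 mouth [0.4758917  0.09242171]
[0.47636479 0.0342482  0.1       ] [0.49490753 0.03867635 0.1       ] 0.01906414363470224
[ 0.49447818 -0.04379471  0.108     ] [ 0.51361859 -0.03921625  0.108     ] 0.019680387062176573
0.02 2 0.4574
0.03 15 0.455
0.04 43 0.3198
0.05 83 0.3054
0.06 56 0.2477
0.07 45 0.1997
0.08 38 0.123
0.09 34 0.1019
0.1 33 0.1006
0.11 33 0.0999
0.12 34 0.0983
0.13 11 0.0965
```

View pics/top2c.png

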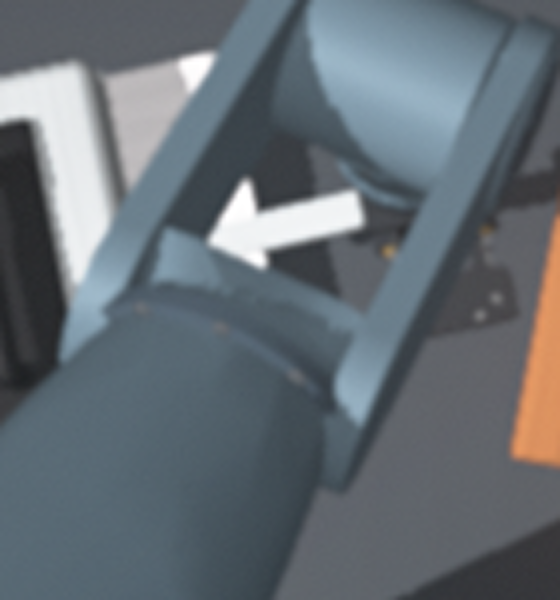

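>>> arm_command(grip=[1, 1, 1, 1, 1], translation=[[-3.5, 14.5, -10], [-3.5, 14.5, -15], [0, 0, -15], [0, 0, -6], [0, 0, 0]], rotation=[[0, 0, 0.3], [0, 0, 0], [0, 0, 0], [0, 0, 0], [0, 0, 0]])

```text
t: 4.75
position: [0.5052, -0.0566, 0.0795]
orientation: [[-0.235, 0.972, -0.002], [0.972, 0.235, 0.001], [0.001, -0.002, -1.0]]
ft_force: [0.3, -0.8, -2.3]
width: 0.0199
grasp_force: 30.0
```

>>> arm_command(grip=[1, 1, 1], translation=[[0, 0, -1], [0, 0, 0], [0, 0, 0]], rotation=[[0, 0, 0], [0, 0, 0], [0, 0, 0]])

```text
t: 5.05
position: [0.5068, -0.0571, 0.0803]
orientation: [[-0.235, 0.972, 0.001], [0.972, 0.235, -0.0], [-0.001, 0.001, -1.0]]
ft_force: [0.8, -0.3, -2.2]
width: 0.0198
grasp_force: 30.0
```

>>> arm_command(grip=[1, 1, 1], translation=[[0, 0, -1], [0, 0, 0], [0, 0, 0]], rotation=[[0, 0, 0], [0, 0, 0], [0, 0, 0]])

```text
t: 5.35
position: [0.5064, -0.0567, 0.0788]
orientation: [[-0.235, 0.972, 0.0], [0.972, 0.235, -0.0], [-0.0, 0.0, -1.0]]
ft_force: [0.2, 1.0, -2.1]
width: 0.0199
grasp_force: 30.0
```

>>> arm_command(grip=[1, 1, 1], translation=[[0, 0, -1], [0, 0, 0], [0, 0, 0]], rotation=[[0, 0, 0], [0, 0, 0], [0, 0, 0]])

```text
t: 5.65
position: [0.5063, -0.0567, 0.0776]
orientation: [[-0.235, 0.972, -0.0], [0.972, 0.235, 0.0], [0.0, -0.0, -1.0]]
ft_force: [0.4, -0.1, -2.1]
width: 0.0199
grasp_force: 30.0
```

>>> arm_command(grip=[1, 1, 1], translation=[[0, 0, -0.5], [0, 0, 0], [0, 0, 0]], rotation=[[0, 0, 0], [0, 0, 0], [0, 0, 0]])

```text
t: 5.95
position: [0.5063, -0.0567, 0.0772]
orientation: [[-0.235, 0.972, -0.0], [0.972, 0.235, 0.0], [0.0, -0.0, -1.0]]
ft_force: [0.6, -0.6, -1.9]
width: 0.0197
grasp_force: 30.0
```

>>> arm_command(grip=[1, 1, 1], translation=[[0, 0, -0.5], [0, 0, 0], [0, 0, 0]], rotation=[[0, 0, 0], [0, 0, 0], [0, 0, 0]])

```text
t: 6.25
position: [0.5064, -0.0567, 0.0768]
orientation: [[-0.235, 0.972, 0.0], [0.972, 0.235, -0.0], [-0.0, 0.0, -1.0]]
ft_force: [0.0, 0.2, -0.6]
width: 0.0198
grasp_force: 30.0
```

>>> arm_command(grip=[1, 1, 1], translation=[[0, 0, -0.5], [0, 0, 0], [0, 0, 0]], rotation=[[0, 0, 0], [0, 0, 0], [0, 0, 0]])

```text
t: 6.55
position: [0.5065, -0.0568, 0.0764]
orientation: [[-0.235, 0.972, 0.0], [0.972, 0.235, -0.0], [-0.0, 0.0, -1.0]]
ft_force: [-0.1, 0.1, 1.5]
width: 0.0199
grasp_force: 30.0
```

>>> arm_command(grip=[1, 1, 1, 1, 1], translation=[[-1.2, 4.9, 0], [-1.2, 4.9, 0], [-1.2, 4.9, 0], [-1.2, 4.9, 0], [-1.2, 4.9, 0]], rotation=[[0, 0, 0], [0, 0, 0], [0, 0, 0], [0, 0, 0], [0, 0, 0]])

```text
t: 7.05
position: [0.5006, -0.0319, 0.0765]
orientation: [[-0.236, 0.972, 0.001], [0.972, 0.236, -0.0], [-0.001, 0.001, -1.0]]
ft_force: [1.0, -3.0, 4.3]
width: 0.0196
grasp_force: 30.0
```

>>> arm_command(grip=[1, 1, 1, 1, 1], translation=[[-1.2, 4.9, 0], [0, 0, 0], [0, 0, 0], [0, 0, 0], [0, 0, 0]], rotation=[[0, 0, 0], [0, 0, 0], [0, 0, 0], [0, 0, 0], [0, 0, 0]], force=15)

```text
t: 7.55
position: [0.4988, -0.0271, 0.0759]
orientation: [[-0.235, 0.972, -0.001], [0.972, 0.235, 0.001], [0.001, -0.001, -1.0]]
ft_force: [0.3, 1.5, 1.6]
width: 0.0195
grasp_force: 15.0
```

```bash
python3 - <<'E'
from h import *
snap('wrist','w3')
E
```

```text
(no output)
```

View pics/w3.png

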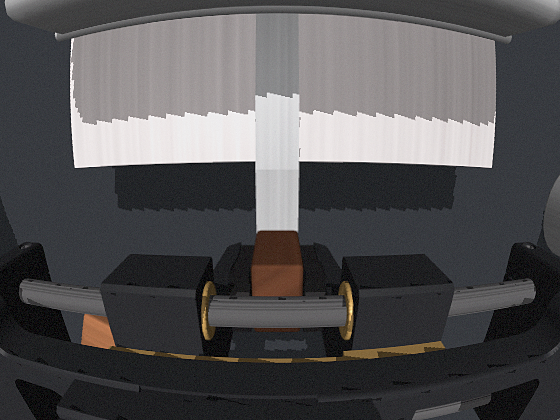

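The tip has passed under the lip at (278,12), the blade is straight, and it is not snug yet. Next I slide in slowly.

>>> arm_command(grip=[1, 1, 1, 1, 1], translation=[[-0.5, 1.95, 0], [-0.5, 1.95, 0], [-0.5, 1.95, 0], [-0.5, 1.95, 0], [-0.5, 1.95, 0]], rotation=[[0, 0, 0], [0, 0, 0], [0, 0, 0], [0, 0, 0], [0, 0, 0]])

```text
t: 8.1
position: [0.4967, -0.0175, 0.0763]
orientation: [[-0.235, 0.972, 0.0], [0.972, 0.235, -0.0], [-0.0, 0.0, -1.0]]
ft_force: [-0.2, -1.8, 2.1]
width: 0.0199
grasp_force: 15.0
```

>>> arm_command(grip=[1, 1, 1, 1, 1], translation=[[-0.2, 1, 0], [-0.2, 1, 0], [-0.2, 1, 0], [-0.3, 1, 0], [-0.3, 1, 0]], rotation=[[0, 0, 0], [0, 0, 0], [0, 0, 0], [0, 0, 0], [0, 0, 0]])

```text
t: 8.6
position: [0.4956, -0.0126, 0.0763]
orientation: [[-0.235, 0.972, 0.0], [0.972, 0.235, -0.0], [-0.0, 0.0, -1.0]]
ft_force: [0.4, -2.1, 3.2]
width: 0.0195
grasp_force: 15.0
```

>>> arm_command(grip=[1, 1, 1, 1, 1], translation=[[-0.2, 1, 0], [-0.2, 1, 0], [-0.2, 1, 0], [-0.3, 1, 0], [-0.3, 1, 0]], rotation=[[0, 0, 0], [0, 0, 0], [0, 0, 0], [0, 0, 0], [0, 0, 0]])

```text
t: 9.1
position: [0.4945, -0.0076, 0.0764]
orientation: [[-0.235, 0.972, 0.001], [0.972, 0.235, -0.0], [-0.0, 0.0, -1.0]]
ft_force: [1.3, -3.2, 4.9]
width: 0.0204
grasp_force: 15.0
```

>>> arm_command(grip=[1, 1, 1], translation=[[0, 0, 0.4], [0, 0, 0], [0, 0, 0]], rotation=[[0, 0, 0], [0, 0, 0], [0, 0, 0]])

```text
t: 9.4
position: [0.494, -0.0072, 0.0764]
orientation: [[-0.235, 0.972, -0.0], [0.972, 0.235, 0.001], [0.001, -0.0, -1.0]]
ft_force: [0.5, 0.5, 2.0]
width: 0.0199
grasp_force: 15.0
```

>>> arm_command(grip=[1, 1, 1], translation=[[-0.2, 1, 0], [-0.2, 1, 0], [-0.2, 1, 0]], rotation=[[0, 0, 0], [0, 0, 0], [0, 0, 0]])

```text
t: 9.7
position: [0.4934, -0.0045, 0.0765]
orientation: [[-0.235, 0.972, -0.0], [0.972, 0.235, -0.0], [0.0, -0.0, -1.0]]
ft_force: [0.2, -2.5, 2.2]
width: 0.0202
grasp_force: 15.0
```

>>> arm_command(grip=[1, 1, 1], translation=[[-0.2, 1, 0], [-0.2, 1, 0], [-0.2, 1, 0]], rotation=[[0, 0, 0], [0, 0, 0], [0, 0, 0]])

```text
t: 10.0
position: [0.4929, -0.0014, 0.0766]
orientation: [[-0.235, 0.972, -0.0], [0.972, 0.235, 0.0], [0.0, -0.0, -1.0]]
ft_force: [0.4, -2.4, 0.6]
width: 0.0201
grasp_force: 15.0
```

>>> arm_command(grip=[1, 1, 1, 1], translation=[[-0.2, 1, 0], [-0.3, 1, 0], [-0.2, 1, 0], [-0.3, 1, 0]], rotation=[[0, 0, 0], [0, 0, 0], [0, 0, 0], [0, 0, 0]])

```text
t: 10.4
position: [0.492, 0.0025, 0.0766]
orientation: [[-0.235, 0.972, -0.0], [0.972, 0.235, 0.0], [0.0, -0.0, -1.0]]
ft_force: [-0.0, -1.4, 1.4]
width: 0.0197
grasp_force: 15.0
```

>>> arm_command(grip=[1, 1, 1, 1], translation=[[-0.2, 1, 0], [-0.3, 1, 0], [-0.2, 1, 0], [-0.3, 1, 0]], rotation=[[0, 0, 0], [0, 0, 0], [0, 0, 0], [0, 0, 0]])

```text
t: 10.8
position: [0.4911, 0.0065, 0.0766]
orientation: [[-0.235, 0.972, 0.0], [0.972, 0.235, -0.0], [-0.0, 0.0, -1.0]]
ft_force: [-0.5, -1.5, 0.9]
width: 0.0198
grasp_force: 15.0
```

>>> arm_command(grip=[1, 1, 1], translation=[[-0.2, 1, 0], [-0.3, 1, 0], [-0.2, 1, 0]], rotation=[[0, 0, 0], [0, 0, 0], [0, 0, 0]])

```text
t: 11.1
position: [0.4905, 0.0093, 0.0767]
orientation: [[-0.235, 0.972, 0.0], [0.972, 0.235, -0.0], [-0.0, 0.0, -1.0]]
ft_force: [0.5, -3.6, 2.2]
width: 0.0197
grasp_force: 15.0
```

>>> arm_command(grip=[1, 1], translation=[[-0.2, 1, 0], [0, 0, 0]], rotation=[[0, 0, 0], [0, 0, 0]])

```text
t: 11.3
position: [0.4902, 0.0105, 0.0767]
orientation: [[-0.235, 0.972, 0.0], [0.972, 0.235, -0.0], [-0.0, 0.0, -1.0]]
ft_force: [0.3, -2.6, 3.3]
width: 0.0199
grasp_force: 15.0
```

>>> arm_command(grip=[1, 1], translation=[[-0.2, 1, 0], [0, 0, 0]], rotation=[[0, 0, 0], [0, 0, 0]])

```text
t: 11.5
position: [0.4901, 0.0114, 0.0768]
orientation: [[-0.235, 0.972, 0.0], [0.972, 0.235, -0.0], [-0.0, 0.0, -1.0]]
ft_force: [0.8, -2.6, 3.3]
width: 0.0198
grasp_force: 15.0
```

>>> arm_command(grip=[1, 1], translation=[[-0.3, 1, 0], [0, 0, 0]], rotation=[[0, 0, 0], [0, 0, 0]])

```text
t: 11.7
position: [0.4899, 0.0123, 0.0768]
orientation: [[-0.236, 0.972, 0.001], [0.972, 0.236, -0.0], [-0.0, 0.0, -1.0]]
ft_force: [-0.1, -4.7, 3.3]
width: 0.02
grasp_force: 15.0
```

>>> arm_command(grip=[1, 1, 1], translation=[[-0.2, 1, 0], [0, 0, 0], [0, 0, 0]], rotation=[[0, 0, 0], [0, 0, 0], [0, 0, 0]])

```text
t: 12.0
position: [0.4898, 0.013, 0.0768]
orientation: [[-0.236, 0.972, 0.001], [0.972, 0.236, -0.001], [-0.001, 0.001, -1.0]]
ft_force: [0.8, -6.0, 2.2]
width: 0.0199
grasp_force: 15.0
```

```bash
python3 - <<'E'
from h import *
F=[];P=[]
for i in range(4):
    s=ctrl.get_state();F.append(np.r_[s['ft_force'],s['torque']]);P.append(s['position']);c=ctrl.camera('side')
print(np.mean(F,0).round(2),np.mean(P,0).round(4))
cv2.imwrite('pics/s4.png',c['image'][:,:,::-1])
E
```

```text
[ 1.27 -5.75  2.52 -1.06 -0.31  0.03] [0.4898 0.013  0.0768]
```

The push force now holds statically at about 6 N and grows with each step, so the blade is dragging between ledge and lip. I will release it.

>>> arm_command(grip=[1, 1, 0.6, 0.5, 0.5], translation=[[0, 0, 0], [0, 0, 0], [0, 0, 0], [0, 0, 0], [0, 0, 0]], rotation=[[0, 0, 0], [0, 0, 0], [0, 0, 0], [0, 0, 0], [0, 0, 0]], force=5)

```text
t: 12.7
position: [0.4886, 0.014, 0.0761]
orientation: [[-0.236, 0.972, -0.002], [0.972, 0.236, 0.001], [0.001, -0.001, -1.0]]
ft_force: [-0.1, 0.6, -0.4]
width: 0.0417
grasp_force: 0.0
```

>>> arm_command(grip=[0.5, 0.5, 0.5, 0.5, 0.5], translation=[[0, 0, 0], [0, 0, 10], [0, 0, 20], [0, 0, 30], [0, 0, 20]], rotation=[[0, 0, 0], [0, 0, 0], [0, 0, 0], [0, 0, 0], [0, 0, 0]])

```text
t: 13.2
position: [0.49, 0.0135, 0.159]
orientation: [[-0.235, 0.972, 0.002], [0.972, 0.235, -0.0], [-0.001, 0.002, -1.0]]
ft_force: [-0.2, -0.2, -0.1]
width: 0.0439
grasp_force: 0.0
```

>>> arm_command(grip=[0.5, 0.5, 0.5, 0.5, 0.5], translation=[[5, -20, 20], [6, -25, 10], [6, -25, 0], [0, 0, 0], [0, 0, 0]], rotation=[[0, 0, 0], [0, 0, 0], [0, 0, 0], [0, 0, 0], [0, 0, 0]])

```text
t: 13.7
position: [0.5062, -0.0565, 0.1869]
orientation: [[-0.234, 0.972, -0.0], [0.972, 0.234, 0.001], [0.001, -0.0, -1.0]]
ft_force: [-0.1, -0.1, -0.0]
width: 0.0441
grasp_force: 0.0
```

```bash
python3 - <<'E'
from h import *
c=snap('wrist','w5');c=dict(np.load('w5.npz'));s=ctrl.get_state();print(s['t'],s['position'])
E
```

```text
13.75 [ 0.50595394 -0.05596346  0.18657809]
```

View pics/w5.png

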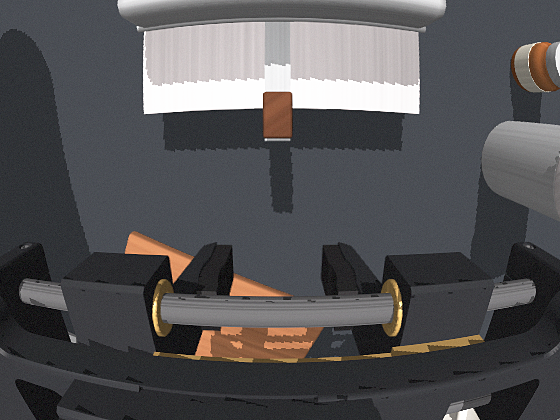

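The feeler lies straight and centred in the gap, handle at about (278,117), with the blade under the lip. I do one quick position check, then hand in.

```bash
python3 - <<'E'
from h import *
c=dict(np.load('w5.npz'))
for v in(93,137):print(wpt(c,278,v,.097))
for v in(93,):print(wpt(c,265,v,.097),wpt(c,291,v,.097))
print(ctrl.job_done())
E
```

```text
[0.48856585 0.02644552 0.097     ]
[ 0.49554954 -0.00239556  0.097     ]
[0.48019374 0.02445496 0.097     ] [0.49692124 0.02851476 0.097     ]
the job is handed in; nothing more can be done
None
```

The feeler is lying in the gap under the lid's lip, let go and pointing straight in. The push force held at about 6 N before I released it, which I took as the light drag; the job is handed in, and no verdict came back.

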